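# Lock a display arm into its slotted upright

## Task

Fit the long display arm, the one with the two hooked claws, to the slotted steel upright: put both claws through the two slots so that they hook behind the panel, then press the arm down at its steel pad until it locks fully home, and let go of it. Leave the short arm with the single straight pin where it is.

Things in the scene. Friction and masses are not known exactly. Their poses are not given: they have to be found in the camera images.
- claw_arm_grip (a point): Grasp point of the long claw arm (0.2 kg, 120 mm long): an upright wooden web 14 mm thick standing on its lower edge, steel back plate 56 wide x 48 tall at one end, cross dowel 70 mm long at the foot of the other. Point: on the web's mid-plane, 62 mm before the plate's rear face, 26 mm above the underside, 22 mm below the web's top. x along the arm to the claws, y across the web, z up.
- claw_arm_back (a point): On the middle of the rear face of the claw arm's back plate, 34 mm above the arm's underside, level with the undersides of the claws' tabs. Axes as the grasp point's.
- claw_arm_claws (a point): Midway between the claw arm's two claws, 10 mm behind the plate, 28 mm above the underside. Claws at y = +20 and -20 mm, each 10 mm wide: a tab 7 mm high (34 to 41 mm above the underside) runs 11 mm back from the plate and turns down in a lip ending 16 mm above the underside. The lip's front is 8 mm behind the plate, its thickest point 15 mm behind. Axes as the grasp point's.
- claw_arm_pad (a point): Centre of the top face of the claw arm's steel press pad (26 mm along the arm, 34 mm across), on top of the web next to the back plate: 53 mm above the arm's underside, 13 mm in front of the plate's rear face. Axes as the grasp point's.
- stand_seat (a point): Fixed upright: steel panel 6 mm thick, 100 wide, on a wooden base that reaches 45 mm in front of it. Point: on the panel's front face, 85 mm above the table and 87 mm below the panel's top, where the middle of the lower rear edge of the arm's back plate lies once locked. x into the panel (the arm's x must point the same way), y across, z up.
- stand_slots (a point): On the panel's front face midway between the two slots, 53 mm above stand_seat. Slots: centres at y = +20 and -20 mm, each 28 mm wide and 39 mm high (34 to 73 mm above stand_seat). The claws pass in with the arm 18 to 32 mm (best 25) above its locked height; push till the plate meets the panel, then lower. Axes as stand_seat's.
- lockbar (a joint): Sprung bar behind the panel, m: 0 at rest, up to 0.007 as the lips push it back. About 9 mm above locked height the lips rest on it and the arm hangs by itself, drooping a few degrees. Pressed at the pad with some 10 N (22 N does no harm), it goes down, the bar snaps in over the lips (back to about 0) and the tabs rest on the slots' lower edges. Spring 4 N + 1 N/mm.
- pin_arm_mid (a point): Middle of the short arm (a bystander): same materials, but 80 mm long, one straight round pin on its back plate, upturned front end, no pad, no dowel. 24 mm above its underside. x towards the pin, z up.
Not all that is in view belongs to the job. Leave any orange look-alike of the part that bears claw_arm_grip alone.

How it is judged:
By the outcome, as a careful person would: the job done as asked, in the order asked, and still so for the second after the job is handed in, with the robot touching nothing.
It also fails if it takes over 51 s, if anything falls off the work surface, if the arm or the gripper's body presses on something with over 40 N, if the wrist force passes 120 N, or if a joint passes its speed limit or range.

## Robot

A 7-joint arm with a two-finger parallel gripper is mounted at the origin on a cart in front of the work surface, level with it; the furniture and walls round the work are solid. World frame = base frame: x ahead of the robot, y to its left, z up, the work surface at z = 0. Lengths are in mm, angles in degrees, forces in N, time in s.
With the tool pointing down it reaches from about 400 to 850 mm from the base axis. Payload 10.4 kg.
Tool frame: the origin (TCP) lies at the very end of the fingers, on their centre line; the grasp point (between the pads) lies 19 mm behind it; z points along the fingers, y is the line along which they close (so a half turn about z gives the same grasp; the last joint's range is limited). The gripper opens to 87 mm and grips with 3 to 60 N. Pads are 19 mm wide; open, the fingers measure 117 mm over their backs; the gripper's body (75 mm by 190 mm) begins 51 mm behind the grasp point.
Start: joints at [-77.556, 19.034, -3.707, 83.658, 1.238, 77.344, -5.071], TCP at [148.428, 607.142, 222.576] pointing down, gripper open.
Joint ranges: [-148.97, 148.97], [-28.65, 121.19], [-84.17, 76.75], [9.2, 138.47], [-72.65, 252.65], [3.7, 117.97], [-149.18, 149.18]. Speed limits (degrees/s): [127.2, 127.2, 159.86, 159.86, 180, 180, 180].

## Interface

Orientations are given as [roll, pitch, yaw] about the fixed x, y, z axes, in that order (R = Rz(yaw) Ry(pitch) Rx(roll)).
In Python, from workcell import * gives the robot as it stands.
- The arm moves only by the tool servo_tool, never from a script. Its argument "targets" is a list of rows, each a list of 4 numbers: the shift along the tool's x, y, z in cm, then the turn about the tool's z in rad. In form: [[dx, dy, dz, roll], ...]. A call has 1 to 20 rows; each row is the pose to reach, as a shift and turn from the pose commanded when the call began, along the tool's axes at that moment; what a row does not reach only later rows make up. A row lasts 1/12 s, in which the tool goes at most 41.7 mm and 7.16 degrees, less where a joint would pass 70% of its speed; a pose out of reach is approached as far as the arm can. A call with a gripper value outside its range is refused whole. "grip" is the opening in per cent of the stroke, from 0 (shut) to 100 (fully open), set as the call begins (left out, the last holds). The fingers move at their own pace and stop on an object; "grip_force" is the grip in N (left out, the last holds). Time passes only in rows, so rows that repeat a pose let the fingers close. It gives the time, the measured TCP pose, the force, the opening and the grip force at its end, in the units of the state.
- sense(): the state, without advancing time (a new reading comes with each control period).
- capture(name): name is "scene" or "top" or "wrist"; returns (picture, depth): 420x560x3 uint8, red, green, blue; 420x560 float32, mm along the optical axis (not along the pixel's ray), 0 where there is no reading.
- get_calibration(name): a dict with "mtx" (3x3 intrinsics, pixels), "k1" (the pictures are not rectified: a ray, as slopes to the right and down, at radius r is drawn at 1 + k1 r^2 times it, then the intrinsics apply), "R" (3x3) and "t" (3): a world point X has camera coordinates R X + t; the wrist camera has in their place "mount" (4x4, takes a point from camera to tool coordinates, whose origin is the TCP and whose axes are the flange's). Camera axes: x right, y down, z forward; pixel columns grow to the right and rows downward; lengths in mm; the calibration is good to about 2 mm. A picture is of the moment at which its call begins: read the wrist's pose just before it. get_calibration takes no time and is no camera call.
- close_job(): hands the job in; it is judged then, once.
The state is a dict: "clock": time; "qpos": joint angles; "qvel": joint speeds; "joint_torque": joint torques, N m; "tcp_pos": TCP position; "orientation": TCP orientation; "force": force on the tool from outside, world axes, zero at the start; "wrist_torque": the same for the moment, N m; "opening": finger opening in mm; "finger_force": force on a finger pad.
Only numpy, scipy, OpenCV 4.12 (cv2) and the standard library are available. Lean on these libraries where they do the work, as an engineer would, in place of code of your own. Each camera call takes 0.05 s, during which the arm holds its last target. There are 200 camera calls.

## Working session

There is one attempt and no reset: what is moved stays moved. The work goes in short steps, Python scripts to look and compute and a tool call to move; the robot and the scene stay as the last step left them, time stands still between calls to the robot, and variables do not carry over. Pictures are saved under pics/ and viewed, at most 10 in all, crops included, and the job is handed in when it is done.

Besides the shell and the picture viewer there is one more tool, called after "Request:" by a JSON object that holds its "name" and its "arguments", one argument or row to a line. servo_tool: Moves the arm, as the interface text tells. Its arguments: {"type":"object","properties":{"targets":{"type":"array"},"grip":{"type":"number"},"grip_force":{"type":"number"}},"required":["targets"]}

```bash
ls; mkdir -p pics; cat > h.py <<'E'
from workcell import *
import numpy as np, cv2
from scipy.spatial.transform import Rotation as Ro
def grab(n):
    s=sense(); im,d=capture(n); c=get_calibration(n)
    if 'R' not in c or c.get('R') is None:
        T=np.eye(4);T[:3,:3]=Ro.from_euler('xyz',s['orientation'],degrees=True).as_matrix();T[:3,3]=s['tcp_pos']
        M=np.linalg.inv(T@np.array(c['mount']));c['R']=M[:3,:3];c['t']=M[:3,3]
    c['R']=np.array(c['R']);c['t']=np.array(c['t']);c['mtx']=np.array(c['mtx'])
    return im,d,c
def slopes(c,uv):
    uv=np.atleast_2d(np.array(uv,float))
    p=cv2.undistortPoints(uv.reshape(-1,1,2),c['mtx'],np.array([c['k1'],0,0,0.]))
    return p.reshape(-1,2)
def ray(c,uv):
    p=slopes(c,uv);o=-c['R'].T@c['t'];return o,np.c_[p,np.ones(len(p))]@c['R']
def onz(c,uv,z):
    o,d=ray(c,uv);return o+d*((z-o[2])/d[:,2])[:,None]
def cloud(c,d):
    h,w=d.shape;u,v=np.meshgrid(np.arange(w),np.arange(h))
    o,r=ray(c,np.c_[u.ravel(),v.ravel()]);P=o+r*d.reshape(-1,1);P[d.ravel()==0]=np.nan
    return P.reshape(h,w,3)
def save(n,im): cv2.imwrite('pics/'+n+'.png',im[:,:,::-1])
E
python3 - <<'E'
from h import *
for n in ['scene','top','wrist']:
    im,d,c=grab(n);save(n+'0',im);np.savez(n+'0',im=im,d=d,**{k:c[k] for k in('R','t','mtx','k1')})
    print(n,-c['R'].T@c['t'],c['R'][2],(d>0).mean())
print(sense())
a=np.vstack([cv2.imread('pics/scene0.png'),cv2.imread('pics/top0.png')]);
E
```

```text
pics
scene [-613.83135692 -512.47002195  808.91127046] [ 0.77283135  0.41396117 -0.48100713] 0.9747363945578231
top [ 351.27670681   79.3223951  1187.77653622] [ 0.16505785 -0.01210353 -0.98620962] 0.996109693877551
wrist [ 66.52793631 626.71411179 384.4189808 ] [ 0.29255177 -0.07185627 -0.95354609] 0.995922619047619
{'clock': 0.15, 'qpos': array([-77.55537942,  19.06103193,  -3.70690966,  83.69293462,
         1.23754423,  77.34435706,  -5.07142794]), 'qvel': array([-0.00448645, -0.13234732, -0.01378059, -0.1631423 ,  0.08313618,
        0.02790304,  0.03365364]), 'joint_torque': array([ 5.60174976e-04, -6.23630333e+01,  2.44814262e-02, -3.90145469e+01,
       -6.14780816e-02,  3.73005203e-02,  7.45726152e-05]), 'tcp_pos': array([148.37619712, 606.84050254, 221.98213139]), 'orientation': array([-1.79941564e+02,  2.54116582e-03,  1.66260546e+02]), 'force': array([ 0.20139465, -0.32169201, -0.14489732]), 'wrist_torque': array([ 0.01251272,  0.03218061, -0.07057256]), 'finger_force': 0.0, 'opening': 87.0533580980144}
```

View pics/top0.png

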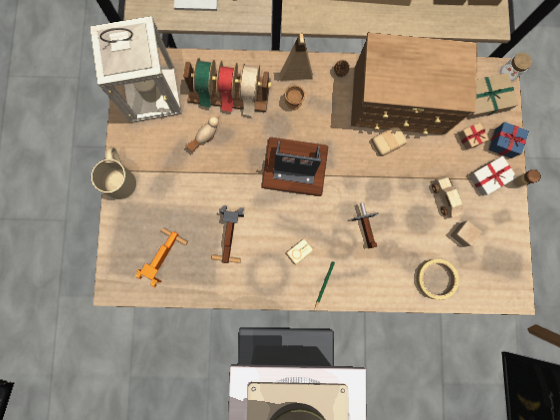

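View pics/scene0.png

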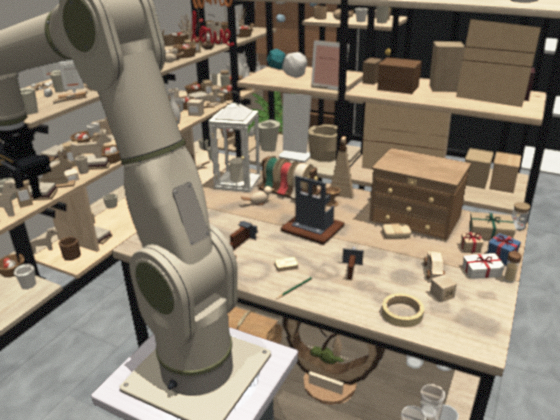

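The top view shows three candidates: a brown arm with a grey plate and two claws plus a dowel at about (230,235), an orange look-alike at (160,257), and a short arm with one pin at (365,225). The brown one at (230,235) fits because it has a two-claw steel plate at the top end and a cross dowel at the foot, and it isn't orange. The stand is at (295,165), with its panel facing the robot. I'll confirm with a crop.

```bash
python3 - <<'E'
from h import *
z=np.load('top0.npz');im=z['im']
cv2.imwrite('pics/crop1.png',cv2.resize(im[130:275,200:390,::-1],None,fx=4,fy=4,interpolation=cv2.INTER_CUBIC))
c=dict(z);P=cloud(c,z['d'])
print(np.nanmedian(P[240:300,200:300].reshape(-1,3),0))
# heights over claw arm + stand
for v in range(204,268,4): print(v,' '.join('%4d'%q if q==q else ' nan' for q in P[v,212:248:2,2]))
for uv in [(232,212),(226,260),(305,165)]: print(uv,P[uv[1],uv[0]])
print()
for v in range(140,192,3): print(v,' '.join('%4d'%q if q==q else ' nan' for q in P[v,268:328:3,2]))
E
```

```text
[373.73425228 121.40221053   0.92452753]
204    0    0   -1   -2    1   -2    1   -2    0    2   -1   -1    0    6    1    4   -2   -2
208    3    0    2    1   -1   38   40   23    3    1  nan    0    1   -1   45   41    0    3
212    0    1    1   -1    2   34   58   52   51   53   52   55   54   49   51   32    0   -1
216    3    0    0    3    0    1   54   53   51   52   52   49   51    0   -2   11    0    0
220    2    0    1    0   -3    2   59   56   52   52   52   51   51    4    0    6    0    5
224    0    3    6    4   -2    0  nan    1   48   45   45    1    2    2    1    2    0    0
228    0   -3    0   -2    0    1    0   41   49   50   37    0   -2    0    0    0    0    0
232    0    1    1    0   -1    0    4   48   48   53   23   -1   -2   -1   -2    3   -2    1
236    0    2    0    0   -2    0    0   51   50   45    3   -2    4    0    0    0   -1    0
240    1    3    1    0    1    4   48   48   44   42    0    3    0   -1    0   -5    2    1
244   -2    2    3    0    0   -1   50   46   48   27    1    3    6    4    3    0    0   -1
248    2    1   -3    2  
[... 1773 characters left out ...]
0   19   17   23   16   18   22   27   30   34   39   46   19   17   17    1
176   17   16   21   17   20   22   19   20   23   24   21   20   20   18   19   19   16   20   15   -2
179   16   13   14   13   17   21   20   25   23   17   22   21   22   19   19   17   14   16   14    0
182   17   17   21   15   16   20   18   17   19   15   15   18   16   23   20   21   19   20   13    1
185   14   15   15   16   15   19   19   17   15   16   16   16   16   17   14   19   18   17   18    0
188    9   12    9   16   14   21   16   17   16   14   14   18   14   11   15   16   18   17   14   -1
191    4   -1    1    1   -1    0   -1    6   14   18   16   14   13   18   13   15   22   17   -1    5
```

View pics/crop1.png

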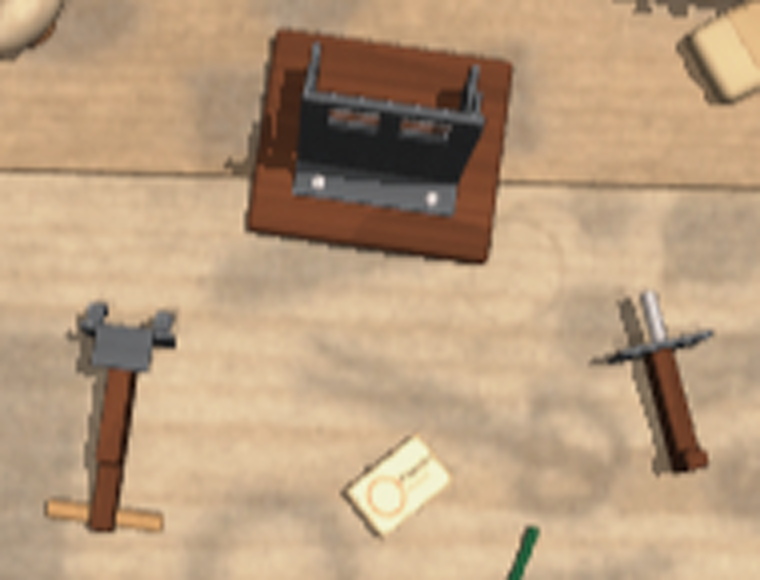

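The crop confirms it: a two-clawed grey plate at (123,345), claws at (92,313) and (163,318), a brown web and a cross dowel at (105,517). The single-pin arm is at (680,400). The stand's slots are at (355,118) and (425,127), facing the robot. Next I'll get a rough pose and move the wrist camera in.

```bash
cat >> h.py <<'E'
def toolmove(s,p,yaw):
    R=Ro.from_euler('xyz',s['orientation'],degrees=True).as_matrix()
    r=-np.radians((yaw-s['orientation'][2]+180)%360-180)
    return (R.T@(np.array(p)-s['tcp_pos'])/10).round(2),round(r,4)
E
python3 - <<'E'
from h import *
z=np.load('top0.npz');c=dict(z);P=cloud(c,z['d'])
W=P[226:247,222:238].reshape(-1,3);W=W[(W[:,2]>40)&(W[:,2]<56)]
m=W.mean(0);v=np.linalg.svd((W-m)[:,:2])[2][0];v*=np.sign(v[0]);print('web',m,np.degrees(np.arctan2(v[1],v[0])))
S=P[150:175,272:325].reshape(-1,3);S=S[(S[:,2]>40)&(S[:,2]<165)]
A=np.c_[S[:,1:],np.ones(len(S))]
k=np.ones(len(S),bool)
for _ in range(8):
    q=np.linalg.lstsq(A[k],S[k,0],rcond=None)[0];e=S[:,0]-A@q;k=abs(e)<8
print('panel',q,k.sum(),len(S),S[k].min(0),S[k].max(0),'yaw',np.degrees(np.arctan2(-q[0],1)))
s=sense();print(toolmove(s,[430,172,220],173.5))
E
```

```text
web [450.62607412 172.96131247  47.92667833] -6.612560850591426
panel [1.22273448e-01 6.21195187e-03 6.08416508e+02] 524 583 [604.52112142 -30.19982603  40.0651573 ] [620.31335575  68.58258687 164.94973133] yaw -6.971148551158956
(array([-37.68, -35.55,   0.24]), np.float64(-0.1264))
```

Request:
{"name": "servo_tool", "arguments": {
  "targets": [
    [-2,-2,0,0],
    [-5,-5,0,-0.02],
    [-8,-8,0,-0.04],
    [-11,-10.5,0,-0.06],
    [-14,-13,0,-0.08],
    [-17,-16,0,-0.1],
    [-20,-19,0,-0.12],
    [-23,-21.5,0,-0.126],
    [-26,-24.5,0,-0.126],
    [-29,-27.5,0,-0.126],
    [-32,-30,0,-0.126],
    [-34.5,-32.5,0,-0.126],
    [-36.5,-34.5,0,-0.126],
    [-37.7,-35.5,0,-0.126],
    [-37.7,-35.5,0,-0.126],
    [-37.7,-35.5,0,-0.126],
    [-37.7,-35.5,0,-0.126],
    [-37.7,-35.5,0,-0.126]
  ]
}}

```text
clock: 1.65
tcp_pos: [429.7, 173.8, 222.4]
orientation: [-180.0, -0.0, 173.6]
force: [-0.6, 0.9, -0.3]
opening: 87.2
finger_force: 0.0
```

```bash
python3 - <<'E'
from h import *
s=sense();print(s['tcp_pos'],s['orientation'],s['clock'],s['qpos'])
im,d,c=grab('wrist');save('w1',im);np.savez('w1',im=im,d=d,**{k:c[k] for k in('R','t','mtx','k1')})
E
```

```text
[429.67039767 173.8307286  222.4183938 ] [-1.79999321e+02 -1.89152141e-02  1.73594968e+02] 1.65 [-47.43020752  -2.46172491  19.3688561  107.92127046   0.83680798
  74.41884436  55.29206147]
```

View pics/w1.png

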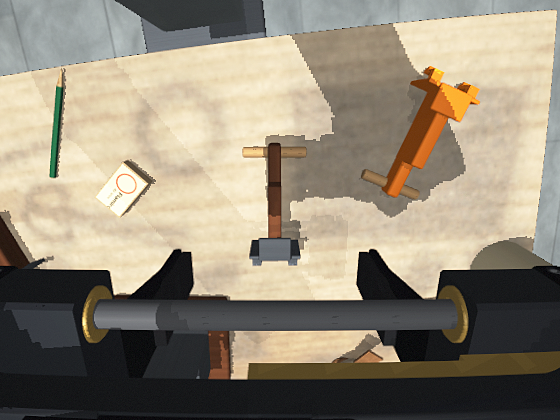

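The wrist view shows the claw arm along column 275, with the dowel at (275,152) and the plate at (275,250). The fingers and the stand are below it, and the orange look-alike at (430,130) stays untouched. Now I'll measure from this view, with depth and the two-view heights.

```bash
python3 - <<'E'
from h import *
z=np.load('w1.npz');c=dict(z);P=cloud(c,z['d'])
print('cam',-c['R'].T@c['t'],'table',np.nanmedian(P[200:230,100:200].reshape(-1,3),0))
Q=P[135:272,240:312].reshape(-1,3)
W=Q[(Q[:,2]>42)&(Q[:,2]<52)]
a=np.radians(-6.6);ax=np.array([np.cos(a),np.sin(a)])
k=Q[(Q[:,2]>15)];
W=Q[(Q[:,2]>43)&(Q[:,2]<51)]; pl=k[k[:,2]>20]
m=np.median(W,0)
for it in range(3):
    n=np.array([-ax[1],ax[0]]);u=(W[:,:2]-m[:2])@ax;w=(W[:,:2]-m[:2])@n
    g=abs(w)<9; cc=np.polyfit(u[g],w[g],1); t=np.arctan(cc[0]);
    ax=np.cos(t)*ax+np.sin(t)*n; m[:2]+=n*cc[1]
n=np.array([-ax[1],ax[0]])
print('web mid',m,'yaw',np.degrees(np.arctan2(ax[1],ax[0])),'top z',np.median(W[g][:,2]))
U=(Q[:,:2]-m[:2])@ax;V=(Q[:,:2]-m[:2])@n;Z=Q[:,2]
for lo in range(-80,80,4):
    s=(U>=lo)&(U<lo+4)&(Z>8)
    if s.sum()>2: print(lo,s.sum(),'z %.0f %.0f'%(np.percentile(Z[s],10),np.percentile(Z[s],90)),'v %.0f %.0f'%(V[s].min(),V[s].max()))
# two-view height of plate/pad corners from colour: grey mask
for nm,box in(('top0',(200,230,215,250)),('w1',(232,272,240,310))):
    f=np.load(nm+'.npz');hsv=cv2.cvtColor(f['im'],cv2.COLOR_RGB2HSV);r0,r1,c0,c1=box
    mk=((hsv[...,1]<75)&(hsv[...,2]>50)&(hsv[...,2]<150)).astype(np.uint8);b=np.zeros_like(mk);b[r0:r1,c0:c1]=mk[r0:r1,c0:c1]
    ct=max(cv2.findContours(b,0,2)[0],key=cv2.contourArea);print(nm,cv2.boundingRect(ct),cv2.minAreaRect(ct))
cv2.imwrite('pics/crop2.png',cv2.resize(z['im'][130:280,225:325,::-1],None,fx=4,fy=4,interpolation=cv2.INTER_CUBIC))
E
```

```text
cam [345.96645741 183.08366848 385.00700641] table [455.10851251  20.82917044   0.52413448]
web mid [457.45285692 170.15997701  48.37670031] yaw -6.604218555906541 top z 48.41590188801575
-72 54 z 10 27 v -7 6
-68 161 z 9 27 v -34 34
-64 231 z 11 26 v -35 34
-60 241 z 11 26 v -35 34
-56 92 z 9 27 v -33 32
-52 46 z 25 27 v -7 6
-48 48 z 25 27 v -7 6
-44 49 z 25 27 v -7 6
-40 49 z 25 27 v -7 6
-36 46 z 25 27 v -7 6
-32 112 z 28 49 v -7 6
-28 52 z 47 49 v -6 6
-24 50 z 48 49 v -6 6
-20 45 z 47 50 v -6 6
-16 48 z 48 50 v -6 6
-12 51 z 48 49 v -6 6
-8 49 z 48 49 v -6 6
-4 43 z 47 49 v -6 6
0 51 z 47 49 v -6 6
4 43 z 48 49 v -6 6
8 48 z 47 50 v -6 6
12 48 z 48 49 v -6 6
16 44 z 47 49 v -6 6
20 79 z 48 53 v -14 16
24 131 z 52 54 v -17 17
28 113 z 52 54 v -16 17
32 115 z 52 54 v -16 17
36 109 z 53 55 v -16 17
40 109 z 53 54 v -16 17
44 391 z 16 54 v -28 28
48 45 z 48 54 v -27 28
52 42 z 41 42 v -24 24
56 60 z 40 42 v -24 25
60 11 z 40 42 v -24 25
top0 (217, 206, 27, 24) ((229.95294189453125, 213.7117919921875), (20.47796630859375, 28.147615432739258), 57.52880859375)
w1 (249, 232, 60, 34) ((278.50775146484375, 248.27760314941406), (32.40416717529297, 59.477054595947266), 88.40885925292969)
```

View pics/crop2.png

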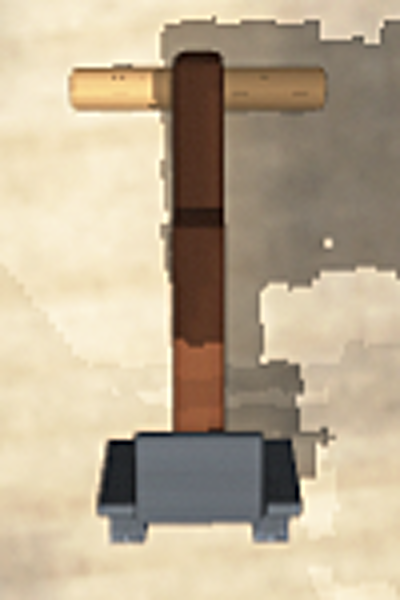

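The crop shows the web, dowel (200,90), pad (200,475) and both claws (125,527), (272,527) clearly. The heights agree in both views: web top 48, pad 53, dowel about 16. The grasp point is at about (444.5,171.7,26), yaw -6.6.

```bash
python3 - <<'E'
from h import *
s=sense();print(toolmove(s,[444.5,171.7,7],173.4))
E
```

```text
(array([-1.5 , -0.05, 21.54]), np.float64(0.0034))
```

Request:
{"name": "servo_tool", "arguments": {
  "targets": [
    [-0.5,0,2,0.003],
    [-1,-0.05,5,0.003],
    [-1.5,-0.05,8,0.003],
    [-1.5,-0.05,11,0.003],
    [-1.5,-0.05,14,0.003],
    [-1.5,-0.05,16.5,0.003],
    [-1.5,-0.05,18.5,0.003],
    [-1.5,-0.05,20,0.003],
    [-1.5,-0.05,21,0.003],
    [-1.5,-0.05,21.5,0.003],
    [-1.5,-0.05,21.5,0.003],
    [-1.5,-0.05,21.5,0.003]
  ],
  "grip": 100
}}

```text
clock: 2.7
tcp_pos: [445.5, 171.0, 8.1]
orientation: [180.0, 0.0, 173.3]
force: [0.5, -0.2, 0.3]
opening: 87.1
finger_force: 0.0
```

Request:
{"name": "servo_tool", "arguments": {
  "targets": [
    [0,0,0,0],
    [0,0,0,0],
    [0,0,0,0],
    [0,0,0,0],
    [0,0,0,0],
    [0,0,0,0],
    [0,0,0,0],
    [0,0,0,0],
    [0,0,0,0],
    [0,0,0,0]
  ],
  "grip": 0,
  "grip_force": 35
}}

```text
clock: 3.53
tcp_pos: [445.2, 170.6, 7.5]
orientation: [180.0, -0.0, 173.3]
force: [0.1, 0.5, 0.7]
opening: 28.3
finger_force: 0.0
```

Request:
{"name": "servo_tool", "arguments": {
  "targets": [
    [0,0,0,0],
    [0,0,0,0],
    [0,0,0,0],
    [0,0,0,0],
    [0,0,0,0],
    [0,0,0,0]
  ]
}}

```text
clock: 4.03
tcp_pos: [445.2, 170.6, 7.5]
orientation: [180.0, 0.0, 173.3]
force: [-0.4, 0.0, -0.7]
opening: 13.5
finger_force: 35.0
```

Gripped at 13.5 mm. Now I'll measure the stand from the first top and scene pictures.

```bash
python3 - <<'E'
from h import *
def fit(nm,box):
    z=np.load(nm+'.npz');c=dict(z);P=cloud(c,z['d']);r0,r1,c0,c1=box
    S=P[r0:r1,c0:c1].reshape(-1,3);uv=np.stack(np.meshgrid(np.arange(c0,c1),np.arange(r0,r1)),-1).reshape(-1,2)
    ok=(S[:,2]>40)&(S[:,2]<164)&(S[:,0]>590)&(S[:,0]<640);k=ok.copy()
    A=np.c_[S[:,1:],np.ones(len(S))]
    for _ in range(10):
        q=np.linalg.lstsq(A[k],S[k,0],rcond=None)[0];e=S[:,0]-A@q;k=ok&(abs(e)<(5 if _<5 else 4))
    yaw=np.arctan2(-q[0],1);n=np.array([-np.sin(yaw),np.cos(yaw)])
    V=S[k][:,:2]@n
    print(nm,'x=%.3f y+%.3f z+%.1f'%tuple(q),'yaw %.2f'%np.degrees(yaw),k.sum(),'z',S[k][:,2].min(),S[k][:,2].max())
    for zl in range(50,165,15):
        kk=k&(S[:,2]>zl)&(S[:,2]<=zl+15)
        if kk.sum()>5: v=S[kk][:,:2]@n;print('  z',zl,'n',kk.sum(),'v %.1f..%.1f mid %.1f'%(v.min(),v.max(),(v.min()+v.max())/2))
    # holes: ray meets plane at z 110..165 but depth is beyond it
    o,r=ray(c,uv);t=(q[2]+q[0]*o[1]+q[1]*o[2]-o[0])/(r[:,0]-q[0]*r[:,1]-q[1]*r[:,2]);X=o+r*t[:,None]
    hv=X[:,:2]@n;mid=np.median([V.min(),V.max()])
    H=(X[:,2]>100)&(X[:,2]<165)&(abs(hv-mid)<44)&(np.nan_to_num((S-X)@np.array([np.cos(yaw),np.sin(yaw),0]),nan=0)>7)
    lab=np.zeros((r1-r0,c1-c0),np.uint8);lab.ravel()[H]=1
    nn,L,st,_=cv2.connectedComponentsWithStats(lab,connectivity=4)
    for i in range(1,nn):
        if st[i,4]>8: j=(L.ravel()==i);print('  slot n',st[i,4],'v %.1f..%.1f'%(hv[j].min(),hv[j].max()),'z %.1f..%.1f'%(X[j,2].min(),X[j,2].max()),'xyz',X[j].mean(0))
fit('top0',(145,180,265,330));fit('scene0',(165,240,285,345))
z=np.load('scene0.npz');cv2.imwrite('pics/crop3.png',cv2.resize(z['im'][165:245,275:355,::-1],None,fx=6,fy=6,interpolation=cv2.INTER_CUBIC))
E
```

```text
top0 x=0.122 y+0.003 z+608.5 yaw -6.97 497 z 40.06515730076717 163.82438438651423
  z 50 n 66 v 44.4..142.9 mid 93.7
  z 65 n 65 v 44.1..143.0 mid 93.6
  z 80 n 61 v 45.0..141.0 mid 93.0
  z 95 n 67 v 44.0..141.1 mid 92.5
  z 110 n 96 v 43.7..141.5 mid 92.6
  z 125 n 35 v 43.6..141.8 mid 92.7
  z 140 n 32 v 44.6..141.9 mid 93.2
  z 155 n 37 v 43.4..142.2 mid 92.8
  slot n 25 v 100.1..126.6 z 142.0..158.1 xyz [613.83966201  39.62875797 150.57847657]
  slot n 24 v 60.8..86.7 z 142.2..158.2 xyz [ 6.08938980e+02 -4.31602415e-01  1.49857502e+02]
scene0 x=0.120 y+0.001 z+606.7 yaw -6.82 902 z 40.11967452735871 163.88550974908264
  z 50 n 121 v 38.2..140.0 mid 89.1
  z 65 n 126 v 37.4..138.6 mid 88.0
  z 80 n 122 v 36.8..140.0 mid 88.4
  z 95 n 128 v 37.5..139.8 mid 88.6
  z 110 n 108 v 36.7..139.0 mid 87.9
  z 125 n 71 v 36.9..139.5 mid 88.2
  z 140 n 68 v 36.7..139.6 mid 88.1
  z 155 n 76 v 36.7..138.8 mid 87.8
  slot n 84 v 97.4..120.8 z 118.8..156.1 xyz [611.06778317  35.24210594 137.37187777]
  slot n 96 v 54.9..81.2 z 118.9..155.9 xyz [606.21512169  -5.34373986 137.66105023]
```

View pics/crop3.png

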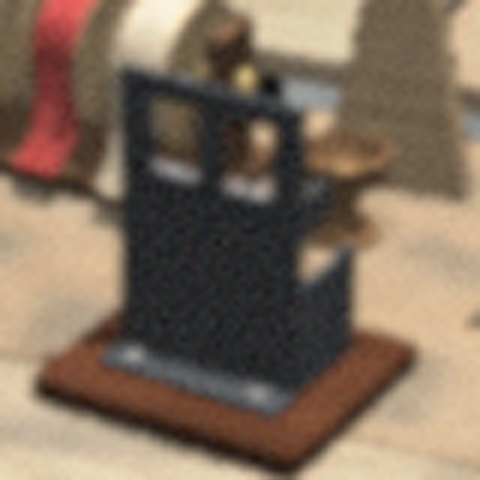

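The crop shows the panel with its two slots at about (178,140) and (248,160), with the lockbar pale behind their lower edges. Slot heights are 119–156 mm (text: 119–158). Centre is about (610,16.6), yaw -6.95. Now I'll lift and go to the pre-insert pose, 45 mm in front and 25 mm above locked height.

```bash
python3 - <<'E'
from h import *
s=sense();print(toolmove(s,[504.3,29.5,117.5],173.05))
E
```

```text
(array([ -7.52, -13.33, -11.  ]), np.float64(0.0046))
```

Request:
{"name": "servo_tool", "arguments": {
  "targets": [
    [0,0,-0.5,0],
    [0,0,-1.5,0],
    [0,0,-3,0],
    [0,0,-5,0],
    [0,0,-7,0],
    [0,0,-9,0],
    [0,0,-10.5,0],
    [0,0,-11,0],
    [0,0,-11,0],
    [0,0,-11,0]
  ]
}}

```text
clock: 4.87
tcp_pos: [444.9, 170.5, 117.3]
orientation: [180.0, -0.0, 173.3]
force: [0.0, -0.9, -3.2]
opening: 13.8
finger_force: 35.0
```

Request:
{"name": "servo_tool", "arguments": {
  "targets": [
    [-0.5,-1,0,0],
    [-1.5,-2.5,0,0],
    [-2.5,-4.5,0,0.005],
    [-3.6,-6.5,0,0.005],
    [-4.8,-8.5,0,0.005],
    [-6,-10.5,0,0.005],
    [-6.8,-12,0,0.005],
    [-7.3,-13,0,0.005],
    [-7.5,-13.3,0,0.005],
    [-7.5,-13.3,0,0.005],
    [-7.5,-13.3,0,0.005],
    [-7.5,-13.3,0,0.005]
  ]
}}

```text
clock: 5.87
tcp_pos: [503.7, 30.6, 117.1]
orientation: [180.0, -0.0, 173.1]
force: [0.0, -0.1, -2.0]
opening: 14.0
finger_force: 35.0
```

```bash
python3 - <<'E'
from h import *
s=sense();print(s['tcp_pos'],s['orientation'],toolmove(s,[549,24.1,117.5],173.05))
im,d,c=grab('wrist');i2,d2,c2=grab('scene')
np.savez('w2',im=im,d=d,**{k:c[k] for k in('R','t','mtx','k1')})
P=cloud(c,d);print('panel-ish',)
a=cv2.resize(i2[150:270,230:360],None,fx=4,fy=4,interpolation=cv2.INTER_CUBIC)[:420]
b=np.zeros((420,800,3),np.uint8);b[:,:400]=cv2.resize(im,(400,300))[:420].repeat(1,0)[:1].repeat(420,0)*0
b[:300,:400]=cv2.resize(im[120:],(400,300));b[:,400:]=a[:,60:460];save('v2',b)
E
```

```text
[503.70138483  30.56419202 117.12981553] [ 1.79996094e+02 -4.76975458e-02  1.73089292e+02] (array([-4.57, -0.1 , -0.04]), np.float64(0.0007))
panel-ish
```

View pics/v2.png

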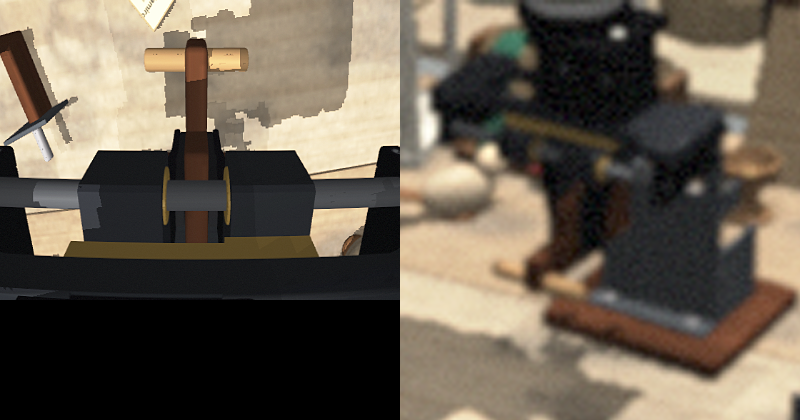

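The left view shows the arm held straight, with the dowel at (195,60). On the right, the scene shows it level in front of the panel, with the gripper hiding the claws. I'll check pitch from the wrist depth.

```bash
python3 - <<'E'
from h import *
z=np.load('w2.npz');c=dict(z);P=cloud(c,z['d'])[150:320,190:360].reshape(-1,3)
tcp=np.array([503.7,30.6]);a=np.radians(-6.9);ax=np.array([np.cos(a),np.sin(a)]);n=np.array([-ax[1],ax[0]])
U=(P[:,:2]-tcp)@ax;V=(P[:,:2]-tcp)@n;Z=P[:,2]
for lo in range(-62,0,5):
    s=(U>=lo)&(U<lo+5)&(abs(V)<10)&(Z>100)
    if s.sum()>5: print(lo,s.sum(),'z med %.1f'%np.median(Z[s]),'v %.1f %.1f'%(np.percentile(V[s],3),np.percentile(V[s],97)))
E
```

```text
-62 284 z med 129.2 v -5.9 5.4
-57 446 z med 135.5 v -9.0 8.7
-52 469 z med 135.5 v -9.3 9.2
-47 416 z med 135.6 v -9.0 9.2
-42 334 z med 135.9 v -7.0 6.3
-37 1575 z med 202.6 v -9.2 9.2
-32 594 z med 137.2 v -8.9 8.6
-27 295 z med 135.8 v -6.4 6.5
-22 1073 z med 147.5 v -6.7 6.3
-17 374 z med 158.0 v -6.5 6.1
-12 891 z med 156.7 v -9.7 9.8
```

It's level, with the underside at 109.6. Insert.

Request:
{"name": "servo_tool", "arguments": {
  "targets": [
    [-0.4,-0.1,0,0],
    [-1,-0.1,0,0],
    [-1.6,-0.1,0,0],
    [-2.2,-0.1,0,0],
    [-2.8,-0.1,0,0],
    [-3.3,-0.1,0,0],
    [-3.7,-0.1,0,0],
    [-4,-0.1,0,0],
    [-4.2,-0.1,0,0],
    [-4.2,-0.1,0,0],
    [-4.2,-0.1,0,0]
  ]
}}

```text
clock: 6.88
tcp_pos: [545.7, 23.6, 117.5]
orientation: [180.0, -0.0, 173.0]
force: [0.4, 0.1, -1.6]
opening: 13.6
finger_force: 35.0
```

Request:
{"name": "servo_tool", "arguments": {
  "targets": [
    [-0.1,0,0,0],
    [-0.2,0,0,0],
    [-0.3,0,0,0],
    [-0.3,0,0,0],
    [-0.3,0,0,0]
  ]
}}

```text
clock: 7.3
tcp_pos: [547.2, 23.6, 117.2]
orientation: [180.0, -0.2, 173.0]
force: [-7.8, 1.1, 2.2]
opening: 13.6
finger_force: 35.0
```

The plate meets the panel at the expected depth (-7.8 N). Now lower it.

Request:
{"name": "servo_tool", "arguments": {
  "targets": [
    [0.1,0,0.2,0],
    [0.1,0,0.4,0],
    [0.1,0,0.7,0],
    [0.1,0,0.9,0],
    [0.1,0,1.1,0],
    [0.1,0,1.2,0],
    [0.1,0,1.3,0],
    [0.1,0,1.3,0],
    [0.1,0,1.3,0]
  ]
}}

```text
clock: 8.05
tcp_pos: [547.2, 23.5, 104.3]
orientation: [180.0, -0.1, 173.0]
force: [-5.0, 1.6, 2.1]
opening: 13.9
finger_force: 35.0
```

Request:
{"name": "servo_tool", "arguments": {
  "targets": [
    [0,0,0.1,0],
    [0,0,0.2,0],
    [0,0,0.3,0],
    [0,0,0.3,0],
    [0,0,0.3,0]
  ]
}}

```text
clock: 8.47
tcp_pos: [547.2, 23.5, 101.4]
orientation: [180.0, -0.1, 173.0]
force: [-7.2, 0.2, 1.7]
opening: 13.6
finger_force: 35.0
```

Request:
{"name": "servo_tool", "arguments": {
  "targets": [
    [0,0,0.1,0],
    [0,0,0.2,0],
    [0,0,0.2,0],
    [0,0,0.2,0]
  ]
}}

```text
clock: 8.8
tcp_pos: [547.2, 23.6, 99.5]
orientation: [180.0, -0.1, 173.0]
force: [-8.1, 1.4, 3.6]
opening: 13.7
finger_force: 35.0
```

Request:
{"name": "servo_tool", "arguments": {
  "targets": [
    [0,0,0.1,0],
    [0,0,0.15,0],
    [0,0,0.15,0],
    [0,0,0.15,0]
  ]
}}

```text
clock: 9.13
tcp_pos: [547.0, 23.5, 97.8]
orientation: [180.0, -0.1, 173.0]
force: [-7.6, -0.1, 2.1]
opening: 13.5
finger_force: 35.0
```

```bash
cat > wl.py <<'E'
from h import *
im,d,c=grab('wrist');np.savez('wl',im=im,d=d,**{k:c[k] for k in('R','t','mtx','k1')})
P=cloud(c,d)[100:320,190:360].reshape(-1,3)
tcp=sense()['tcp_pos'];print(tcp)
p0=np.array([547.2,23.5]);a=np.radians(-6.9);ax=np.array([np.cos(a),np.sin(a)]);n=np.array([-ax[1],ax[0]])
U=(P[:,:2]-p0)@ax;V=(P[:,:2]-p0)@n;Z=P[:,2]
for lo in range(-66,70,4):
    s=(U>=lo)&(U<lo+4)&(abs(V)<5)&(Z>60)
    if s.sum()>5: print(lo,s.sum(),'z med %.1f'%np.median(Z[s]))
s=(Z>80)&(Z<160)&(abs(V)<5);print('front end u',np.percentile(U[s],1))
E
python3 wl.py
```

```text
[546.99104408  23.58405137  97.78513879]
-62 177 z med 106.9
-58 241 z med 116.2
-54 220 z med 116.6
-50 203 z med 116.5
-46 186 z med 116.4
-42 192 z med 116.6
-38 377 z med 117.9
-34 767 z med 184.1
-30 177 z med 116.6
-26 181 z med 116.6
-22 722 z med 128.2
-18 232 z med 138.6
-14 214 z med 138.6
-10 116 z med 138.5
front end u -58.55233429284264
```

Level with the underside at 90.5. Before I let go, a gentle pull-back will show whether the lips are hooked.

Request:
{"name": "servo_tool", "arguments": {
  "targets": [
    [0.2,0,0,0],
    [0.4,0,0,0],
    [0.5,0,0,0],
    [0.5,0,0,0],
    [0.5,0,0,0]
  ]
}}

```text
clock: 9.6
tcp_pos: [545.2, 23.8, 98.4]
orientation: [180.0, 0.3, 173.0]
force: [10.2, 0.5, -8.2]
opening: 13.7
finger_force: 35.0
```

The lips catch after 2 mm (+10 N), so it's hooked. I'll relax the pull and release; the dowel and body clear the opening.

Request:
{"name": "servo_tool", "arguments": {
  "targets": [
    [-0.2,0,0,0],
    [-0.3,0,0,0],
    [-0.3,0,0,0],
    [-0.3,0,0,0]
  ]
}}

```text
clock: 9.93
tcp_pos: [545.2, 23.7, 97.7]
orientation: [-180.0, -0.1, 173.0]
force: [-4.9, 2.0, -0.2]
opening: 13.7
finger_force: 35.0
```

Request:
{"name": "servo_tool", "arguments": {
  "targets": [
    [0,0,0,0],
    [0,0,0,0],
    [0,0,0,0],
    [0,0,0,0],
    [0,0,0,0],
    [0,0,0,0],
    [0,0,0,0],
    [0,0,0,0]
  ],
  "grip": 50
}}

```text
clock: 10.6
tcp_pos: [545.8, 23.6, 98.0]
orientation: [180.0, 0.0, 173.0]
force: [0.6, -0.9, -0.1]
opening: 43.1
finger_force: 0.0
```

```bash
python3 wl.py; python3 -c "
from h import *
print(sense()['force'],sense()['opening'])"
```

```text
[545.75531659  23.63636426  98.03882818]
-62 150 z med 103.6
-58 199 z med 106.1
-54 191 z med 106.5
-50 188 z med 106.9
-46 174 z med 107.1
-42 182 z med 107.5
-38 706 z med 183.1
-34 408 z med 184.6
-30 167 z med 108.3
-26 317 z med 109.4
-22 522 z med 124.0
-18 203 z med 131.4
-14 202 z med 131.7
-10 188 z med 132.0
-6 63 z med 132.1
front end u -59.24244894802183
[ 0.19739531 -0.33092879  0.46449129] 43.3247759758791
```

The arm hangs, drooping about 4°, as described. Rise, close the fingers, and go over the pad.

Request:
{"name": "servo_tool", "arguments": {
  "targets": [
    [0,0,-1,0],
    [0,0,-3,0],
    [0,0,-5.5,0],
    [0,0,-8,0],
    [0,0,-9.5,0],
    [0,0,-10,0],
    [0,0,-10,0]
  ]
}}

```text
clock: 11.23
tcp_pos: [546.5, 23.7, 199.6]
orientation: [179.9, 0.1, 173.0]
force: [0.4, 0.3, -0.3]
opening: 43.5
finger_force: 0.0
```

Request:
{"name": "servo_tool", "arguments": {
  "targets": [
    [-0.5,0,0,0],
    [-1.5,0,0,0],
    [-2.7,0,0,0],
    [-3.7,0,0,0],
    [-4.4,0,0,0],
    [-4.6,0,0,0],
    [-4.6,0,0,0],
    [-4.6,0,0,0],
    [-4.6,0,0,0],
    [-4.6,0,0,0]
  ],
  "grip": 0
}}

```text
clock: 12.07
tcp_pos: [591.0, 18.1, 198.1]
orientation: [180.0, -0.0, 173.0]
force: [0.6, 0.1, -0.2]
opening: 0.2
finger_force: 0.0
```

Request:
{"name": "servo_tool", "arguments": {
  "targets": [
    [0,0,0.7,0],
    [0,0,1.8,0],
    [0,0,3,0],
    [0,0,3.8,0],
    [0,0,4.3,0],
    [0,0,4.5,0],
    [0,0,4.5,0],
    [0,0,4.5,0]
  ]
}}

```text
clock: 12.73
tcp_pos: [591.5, 18.0, 153.2]
orientation: [180.0, 0.0, 173.0]
force: [0.7, 0.2, 0.5]
opening: 0.3
finger_force: 0.0
```

Now press in small steps, watching the force.

Request:
{"name": "servo_tool", "arguments": {
  "targets": [
    [0,0,0.3,0],
    [0,0,0.6,0],
    [0,0,0.9,0],
    [0,0,1.1,0],
    [0,0,1.1,0],
    [0,0,1.1,0]
  ]
}}

```text
clock: 13.23
tcp_pos: [591.4, 18.1, 142.0]
orientation: [180.0, 0.0, 173.0]
force: [0.6, 0.7, 0.5]
opening: 0.6
finger_force: 0.0
```

Request:
{"name": "servo_tool", "arguments": {
  "targets": [
    [0,0,0.1,0],
    [0,0,0.2,0],
    [0,0,0.3,0],
    [0,0,0.3,0],
    [0,0,0.3,0]
  ]
}}

```text
clock: 13.65
tcp_pos: [591.7, 18.1, 139.4]
orientation: [180.0, 0.0, 173.0]
force: [0.2, 0.4, 3.0]
opening: 0.6
finger_force: 1.8
```

Request:
{"name": "servo_tool", "arguments": {
  "targets": [
    [0,0,0.1,0],
    [0,0,0.2,0],
    [0,0,0.3,0],
    [0,0,0.3,0],
    [0,0,0.3,0]
  ]
}}

```text
clock: 14.07
tcp_pos: [591.8, 18.1, 137.4]
orientation: [179.9, 0.1, 173.0]
force: [-5.1, -0.4, 14.7]
opening: 0.3
finger_force: 7.5
```

Request:
{"name": "servo_tool", "arguments": {
  "targets": [
    [0,0,0.1,0],
    [0,0,0.2,0],
    [0,0,0.2,0],
    [0,0,0.2,0]
  ]
}}

```text
clock: 14.4
tcp_pos: [591.9, 18.1, 137.1]
orientation: [179.9, 0.1, 173.0]
force: [-12.2, 0.1, 29.8]
opening: 0.2
finger_force: 15.6
```

Request:
{"name": "servo_tool", "arguments": {
  "targets": [
    [0,0,-0.3,0],
    [0,0,-1,0],
    [0,0,-3,0],
    [0,0,-5,0],
    [0,0,-6,0],
    [0,0,-6,0],
    [0,0,-6,0]
  ]
}}

```text
clock: 14.98
tcp_pos: [591.3, 18.1, 193.6]
orientation: [180.0, -0.0, 173.0]
force: [0.8, 0.5, -0.5]
opening: 0.3
finger_force: 0.0
```

```bash
python3 - <<'E'
from h import *
print(sense()['tcp_pos'],sense()['clock'])
im,d,c=grab('wrist');save('w5',im);np.savez('w5',im=im,d=d,**{k:c[k] for k in('R','t','mtx','k1')})
P=cloud(c,d).reshape(-1,3)
p0=np.array([547.2,23.5]);a=np.radians(-6.95);ax=np.array([np.cos(a),np.sin(a)]);n=np.array([-ax[1],ax[0]])
U=(P[:,:2]-p0)@ax;V=(P[:,:2]-p0)@n;Z=P[:,2]
for lo in range(-66,70,4):
    s=(U>=lo)&(U<lo+4)&(abs(V)<5)&(Z>60)&(Z<150)
    if s.sum()>5: print(lo,s.sum(),'z med %.1f'%np.median(Z[s]))
s=(Z>80)&(Z<150)&(abs(V)<5);print('front end u',np.percentile(U[s],1))
E
```

```text
[591.33924169  18.14760625 193.61416661] 14.9833
-62 25 z med 101.6
-58 84 z med 103.4
-54 83 z med 103.8
-50 83 z med 104.1
-46 84 z med 104.0
-42 84 z med 104.3
-38 84 z med 104.6
-34 83 z med 105.1
-30 70 z med 105.0
-26 85 z med 105.5
-22 139 z med 127.3
-18 95 z med 128.0
-14 93 z med 128.5
-10 93 z med 128.8
-6 90 z med 128.9
-2 89 z med 129.2
2 86 z med 129.5
6 83 z med 129.8
10 83 z med 129.9
14 80 z med 130.3
18 82 z med 130.5
22 81 z med 130.8
26 78 z med 131.0
30 110 z med 132.4
34 80 z med 136.6
38 77 z med 136.7
42 81 z med 137.2
46 79 z med 137.5
50 73 z med 137.6
54 70 z med 137.8
58 18 z med 130.7
62 11 z med 130.5
front end u -57.91967476285709
```

The rear pad top is at 138, which is the locked height (underside 85), with some residual droop. I'll look behind the panel with the wrist camera to check that the bar has snapped over the lips.

Request:
{"name": "servo_tool", "arguments": {
  "targets": [
    [0,0,-1.5,0],
    [0,0,-4,0],
    [0,0,-7,0],
    [-1,0,-10,0],
    [-3,0,-12,0],
    [-6,0,-12,0],
    [-9,0,-12,0],
    [-12,0,-12,0],
    [-14.5,0,-12,0],
    [-15.5,0,-12,0],
    [-15.5,0,-12,0],
    [-15.5,0,-12,0]
  ]
}}

```text
clock: 16.03
tcp_pos: [745.1, -1.2, 311.6]
orientation: [-179.9, -0.2, 173.0]
force: [-0.2, -0.1, 0.9]
opening: 0.2
finger_force: 0.0
```

```bash
python3 - <<'E'
from h import *
print(sense()['tcp_pos'])
im,d,c=grab('wrist');np.savez('w6',im=im,d=d,**{k:c[k] for k in('R','t','mtx','k1')})
x=np.array([[609.8,16.6,172]])@c['R'].T+c['t'];p,_=cv2.projectPoints(np.array([[609.8,16.6,172.]]),cv2.Rodrigues(c['R'])[0],c['t'],c['mtx'],np.array([c['k1'],0,0,0.]));u,v=p.ravel().astype(int);print(u,v)
r0=max(0,v-75);c0=max(0,u-100);save('crop6',cv2.resize(im[r0:r0+150,c0:c0+200],None,fx=4,fy=4,interpolation=cv2.INTER_CUBIC));print(r0,c0)
E
```

```text
[745.13634922  -1.2409868  311.62978085]
276 36
0 176
```

View pics/crop6.png

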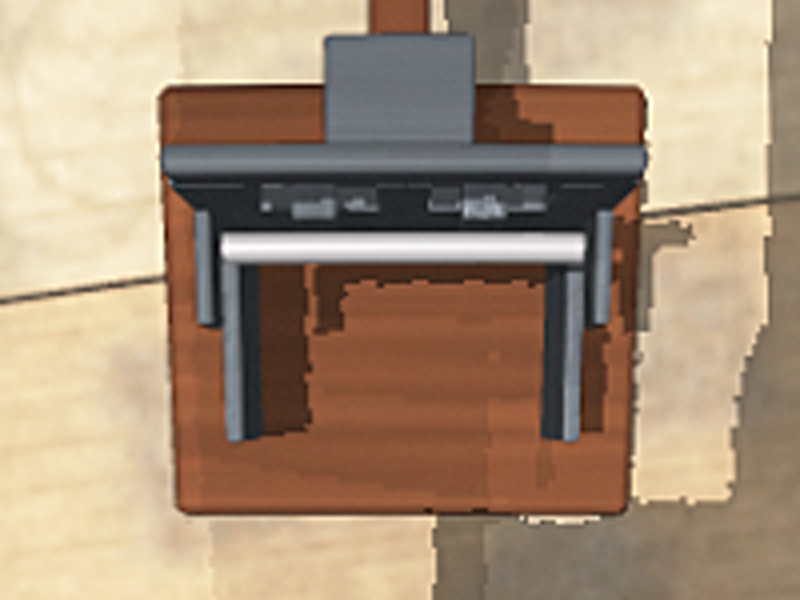

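The crop shows the panel edge at row 155, both claw tabs through the slots at (312,205) and (485,205), and the pale bar at row 247. I'll measure the bar's distance behind the panel now and compare it with its rest position seen through the slots in the first pictures.

```bash
python3 - <<'E'
from h import *
a=np.radians(-6.95);ax=np.array([np.cos(a),np.sin(a)]);n=np.array([-ax[1],ax[0]]);p0=np.array([609.8,16.6])
def rep(nm,m,lab):
    z=np.load(nm+'.npz');c=dict(z);P=cloud(c,z['d']);Q=P[m];U=(Q[:,:2]-p0)@ax;V=(Q[:,:2]-p0)@n
    k=~np.isnan(U);print(nm,lab,k.sum(),'u med %.1f (p5 %.1f p95 %.1f)'%(np.median(U[k]),*np.percentile(U[k],[5,95])),'z med %.1f (p5 %.1f,p95 %.1f)'%(np.median(Q[k,2]),*np.percentile(Q[k,2],[5,95])),'v %.0f..%.0f'%(V[k].min(),V[k].max()))
def box(nm,r0,r1,c0,c1,f=None):
    im=np.load(nm+'.npz')['im'];m=np.zeros(im.shape[:2],bool);m[r0:r1,c0:c1]=1
    if f: m&=f(cv2.cvtColor(im,cv2.COLOR_RGB2HSV))
    return m
pale=lambda h:(h[...,1]<60)&(h[...,2]>120)
rep('w6',box('w6',59,65,235,320,pale),'bar')
rep('w6',box('w6',36,41,225,330),'panel top')
rep('w6',box('w6',47,54,249,260),'left claw');rep('w6',box('w6',47,54,291,302),'right claw')
# rows
for r in range(46,68): 
    z=np.load('w6.npz');c=dict(z);P=cloud(c,z['d'])[r,294:301].reshape(-1,3);print(r,((np.nanmedian(P,0)[:2]-p0)@ax).round(1),np.nanmedian(P[:,2]).round(1),end=' | ')
print()
for sc,bx in(('scene0',(186,200,295,328)),('top0',(155,165,275,320))): 
    m=box(sc,*bx,pale)
    if m.sum(): rep(sc,m,'bar rest')
rep('scene0',box('scene0',180,240,296,322),'panel front');
E
```

```text
w6 bar 507 u med 12.6 (p5 10.4 p95 15.0) z med 116.7 (p5 115.2,p95 118.1) v -40..42
w6 panel top 524 u med 1.0 (p5 -0.7 p95 2.6) z med 172.2 (p5 170.9,p95 173.5) v -41..43
w6 left claw 76 u med 3.6 (p5 0.9 p95 6.4) z med 126.7 (p5 125.1,p95 127.9) v -25..-16
w6 right claw 77 u med 3.7 (p5 0.9 p95 6.4) z med 126.7 (p5 119.6,p95 127.8) v 15..24
46 0.3 126.8 | 47 1.1 126.3 | 48 2.0 127.1 | 49 3.0 126.7 | 50 3.5 126.5 | 51 4.6 126.7 | 52 5.4 126.1 | 53 6.4 126.8 | 54 7.2 126.7 | 55 7.7 123.7 | 56 7.5 114.5 | 57 7.8 110.4 | 58 9.3 115.8 | 59 10.5 116.6 | 60 11.4 116.9 | 61 12.4 117.4 | 62 13.4 117.0 | 63 14.1 116.4 | 64 15.0 116.5 | 65 15.7 114.0 | 66 6.7 15.3 | 67 8.0 16.1 | 
scene0 bar rest 26 u med 17.4 (p5 6.5 p95 216.7) z med 110.5 (p5 -4.6,p95 116.0) v -23..134
top0 bar rest 1 u med 5.2 (p5 5.2 p95 5.2) z med 173.1 (p5 173.1,p95 173.1) v -10..-10
scene0 panel front 1554 u med -1.6 (p5 -44.0 p95 194.6) z med 53.8 (p5 7.0,p95 156.5) v -64..908
```

```bash
python3 - <<'E'
from h import *
a=np.radians(-6.95);ax=np.array([np.cos(a),np.sin(a)]);n=np.array([-ax[1],ax[0]]);p0=np.array([609.8,16.6])
for nm,zz in(('scene0',1),):
    z=np.load(nm+'.npz');c=dict(z);P=cloud(c,z['d'])[175:235,290:335].reshape(-1,3);I=z['im'][175:235,290:335].reshape(-1,3).astype(int)
    U=(P[:,:2]-p0)@ax;V=(P[:,:2]-p0)@n;Z=P[:,2]
    k=(Z>60)&(Z<110)&(abs(V)<40)&(abs(U)<8);print('front plane u %.1f'%np.median(U[k]))
    b=(U>3)&(U<40)&(abs(V)<36)&(Z>95)&(Z<130)
    for i in np.where(b)[0]: print('%.1f v%.0f z%.1f'%(U[i],V[i],Z[i]),I[i].sum()//3,end=' | ')
E
```

```text
front plane u -1.1
10.5 v36 z114.8 113 | 13.5 v34 z113.8 126 | 5.5 v-4 z127.5 40 | 3.5 v35 z114.8 72 | 11.8 v30 z112.5 140 | 17.2 v30 z110.2 143 | 17.6 v26 z110.8 127 | 3.3 v31 z112.6 71 | 6.7 v20 z114.1 123 | 11.4 v19 z112.2 119 | 10.3 v15 z113.8 105 | 4.5 v12 z114.0 78 | 3.1 v4 z116.6 41 | 3.9 v1 z117.0 39 | 4.5 v25 z107.1 31 | 10.2 v-5 z112.8 117 | 11.4 v-7 z112.9 134 | 6.9 v-13 z116.5 137 | 5.8 v-17 z118.0 127 | 6.4 v-17 z114.5 118 | 11.1 v-18 z112.6 139 | 10.8 v-21 z113.6 146 | 13.0 v-23 z113.2 124 | 15.3 v-25 z112.7 91 | 4.8 v32 z98.6 42 | 3.7 v5 z106.6 35 | 11.3 v-27 z111.9 65 | 3.7 v-22 z110.6 44 | 3.7 v21 z95.5 40 | 3.8 v1 z101.0 37 | 3.7 v-5 z102.9 38 |
```

The tab tops measure 126.7, so the tabs sit on the slots' lower edges (119 + 7, within 1 mm). The bar's front edge is about 12 mm behind the panel, consistent with its rest position of about 12. The press also ended on a hard stop at the locked height. The robot is clear of everything, so I'm handing in.

```bash
python3 -c "
from workcell import *
print(close_job())"
```

```text
the job is handed in; nothing more can be done
None
```

The claw arm is hooked through both slots, pressed down at its pad to a hard stop at locked height, and released. The bar measured back near its rest position, though only to within about 2 mm. The arm still droops about 4°, the short arm and the orange look-alike were left alone, and the job was handed in at about 16 s.

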